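# Let one tin of tuna out of the tin rack

## Task

Let one red-labelled tin out of its rack: with the fingertips press the black thumb pad of that rack's lever right down, keep it down until the first tin has rolled out into the outlet tray, then let the lever come back up by itself so that the gate is shut and the next tin has rolled up against it. Do this once, do not touch or lift any tin, and leave the other rack and everything else on the worktop alone.

Things in the scene. Friction and masses are not known exactly. Their poses are not given: they have to be found in the camera images.
- red_rack: fixed white rack of the red-labelled tins (two alike, places may be swapped), 370x62 mm. Origin: centre of its underside on the worktop; +x runs level from the low outlet end to the high end, z up. The lane falls 9 degrees to -x; three tins roll on edge. First tin's axis at x -0.045, z 0.082; let out, it rests at about x -0.144, z 0.066. Cheeks at x -0.058 reach z 0.167.
- red_lever (a joint): dark rocking lever over the red tins, rad: 0 at rest, 0.56 down on its stop. Axle across the lane at rack x -0.056, z 0.149. Pad down lifts the front gate: the first tin goes at 0.45, a stop keeps back the second; the tin rolls out in under 1 s. A spring (3 N at the pad, 5 N right down) brings the lever back; then the next tin rolls to the gate.
- red_pad (a point): top centre of the black thumb pad at the rear (+x) end of the red tins' lever: 44 mm along the rack, 40 mm across, 6 mm thick, tilted up to 17 degrees. On the rack's midline (y 0), at rack x 0.024, z 0.207 at rest and x 0.042, z 0.156 right down. Nothing stands above it.
- red_tin_1: first (next to the gate) red-labelled tin in its rack, 86 mm across, 40 mm wide, 0.23 kg, on edge. Origin: centre of one end face, on the tin's own axis; its z axis is that axis, level across the lane.
- red_tin_2: second red-labelled tin in its rack, 86 mm across, 40 mm wide, 0.23 kg, on edge. Origin: centre of one end face, on the tin's own axis; its z axis is that axis, level across the lane.
- red_tin_3: third red-labelled tin in its rack, 86 mm across, 40 mm wide, 0.23 kg, on edge. Origin: centre of one end face, on the tin's own axis; its z axis is that axis, level across the lane.
- green_rack: fixed white rack of the green-labelled tins (two alike, places may be swapped), 370x62 mm. Origin: centre of its underside on the worktop; +x runs level from the low outlet end to the high end, z up. The lane falls 9 degrees to -x; two tins roll on edge. First tin's axis at x -0.045, z 0.082; let out, it rests at about x -0.144, z 0.066. Cheeks at x -0.058 reach z 0.167.
- green_lever (a joint): dark rocking lever over the green tins, rad: 0 at rest, 0.56 down on its stop. Axle across the lane at rack x -0.056, z 0.149. Pad down lifts the front gate: the first tin goes at 0.45, a stop keeps back the second; the tin rolls out in under 1 s. A spring (3 N at the pad, 5 N right down) brings the lever back; then the next tin rolls to the gate.
- green_pad (a point): top centre of the black thumb pad at the rear (+x) end of the green tins' lever: 44 mm along the rack, 40 mm across, 6 mm thick, tilted up to 17 degrees. On the rack's midline (y 0), at rack x 0.024, z 0.207 at rest and x 0.042, z 0.156 right down. Nothing stands above it.
- green_tin_1: first (next to the gate) green-labelled tin in its rack, 86 mm across, 40 mm wide, 0.23 kg, on edge. Origin: centre of one end face, on the tin's own axis; its z axis is that axis, level across the lane.
- green_tin_2: second green-labelled tin in its rack, 86 mm across, 40 mm wide, 0.23 kg, on edge. Origin: centre of one end face, on the tin's own axis; its z axis is that axis, level across the lane.
- pepper_mill: bystander: turned wooden pepper mill, 58 mm wide, 170 mm high; origin at its underside
- salt_shaker: bystander, loose: glass salt shaker with a steel cap, 44 mm wide, 90 mm high; origin at its underside
- spice_jar: bystander: spice jar with a yellow cap, 42 mm wide, 96 mm high; origin at its underside
- vanilla_bottle: bystander: small brown dropper bottle, 33 mm wide, 102 mm high, on the round trivet; origin at its underside
- match_box: bystander: small dark blue box standing on its long edge, 19x53x36 mm; origin at its underside
Mind the look-alikes: they are no part of the job. What is shaped like the red_tin_3 but orange or pink is not meant. What is shaped like the red_tin_2 but blue is not meant.

How it is judged:
On the way, in this order (a step that is already met when the one before it is completed fails the run):
1. the lever over the red tins is pressed down (value of joint red_lever above 0.3 rad).
2. the first red tin has rolled out into the outlet tray while the lever is still held down (x of red_tin_1 in the frame of red_rack between -0.16 and -0.13 m and z of red_tin_1 in the frame of red_rack below 0.085 m and value of joint red_lever above 0.3 rad), for 0.2 s.
At the end, for the whole second after the job is handed in: First red tin at rest in the outlet tray (axis 130 to 160 mm in front of the rack centre), red lever up (under 0.06 rad), second red tin at rest where the first stood (within 15 mm), third behind it; green lever up, green tins within 15 mm of their places (x of red_tin_1 in the frame of red_rack between -0.16 and -0.13 m and z of red_tin_1 in the frame of red_rack below 0.085 m and value of joint each of red_lever, green_lever below 0.06 rad and linear speed of each of red_tin_1, red_tin_2, red_tin_3 below 0.02 m/s and x of red_tin_2 in the frame of red_rack between -0.06 and -0.03 m and x of red_tin_3 in the frame of red_rack between 0.025 and 0.056 m and distance of each of green_tin_1, green_tin_2 from where it was at the start of the episode below 0.015 m); the robot touches nothing.
It fails at once if a tin is touched by the robot (contact force between any of the fingers, the arm and red_tin_1 above 0.5 N or contact force between any of the fingers, the arm and red_tin_2 above 0.5 N or contact force between any of the fingers, the arm and red_tin_3 above 0.5 N or contact force between any of the fingers, the arm and green_tin_1 above 0.5 N or contact force between any of the fingers, the arm and green_tin_2 above 0.5 N).
It fails at once if a tin is lifted out of its rack (z of any of red_tin_1, red_tin_2, red_tin_3 in the frame of red_rack above 0.15 m or z of any of green_tin_1, green_tin_2 in the frame of green_rack above 0.15 m).
It fails at once if the other rack's lever is pressed (value of joint green_lever above 0.15 rad).
It fails at once if a second red tin is let out (x of red_tin_2 in the frame of red_rack below -0.09 m).
It fails at once if something else on the worktop is pushed or knocked (distance of salt_shaker from where it was at the start of the episode above 0.02 m or contact force between any of the fingers, the arm and pepper_mill above 3 N or contact force between any of the fingers, the arm and salt_shaker above 3 N or contact force between any of the fingers, the arm and spice_jar above 3 N or contact force between any of the fingers, the arm and vanilla_bottle above 3 N or contact force between any of the fingers, the arm and match_box above 3 N).
It also fails if it takes over 32 s, if anything falls off the work surface, if the arm or the gripper's body presses on something with over 40 N, if the wrist force passes 120 N, or if a joint passes its speed limit or range.

## Robot

A 6-joint arm with a two-finger parallel gripper is mounted at the origin on a cart in front of the work surface, level with it; the furniture and walls round the work are solid. World frame = base frame: x ahead of the robot, y to its left, z up, the work surface at z = 0. Lengths are in m, angles in rad, forces in N, time in s.
With the tool pointing down it reaches from about 0.35 to 0.975 m from the base axis. Payload 4.9 kg.
Tool frame: the origin (TCP) lies on the centre line of the jaws, within the pads' length; the fingertips stand 11 mm ahead of it and the grasp point (between the pads) lies 8 mm behind it (r.tcp_to_tips is the distance from the TCP to the fingertips, in m); z points along the fingers, y is the line along which they close (so a half turn about z gives the same grasp; the last joint's range is limited). The gripper opens to 85 mm and grips with 20 to 120 N. Pads are 22 mm wide; open, the fingers measure 114 mm over their backs; the gripper's body (76 mm by 85 mm) begins 54 mm behind the grasp point. The pads swing forward as they close: fully open they stand 13 mm farther back than shut.
Start: joints at [-1.259, 0.053, 1.613, -0, 1.476, -0.119], TCP at [0.261, -0.568, 0.242] pointing down, gripper open.
Joint ranges: [-3.01, 3.01], [-1.01, 2.22], [0.06, 2.58], [-1.02, 4.17], [0.09, 2.62], [-3.14, 3.14]. Speed limits (rad/s): [2.57, 2.57, 3.14, 3.14, 3.14, 3.14].

## Interface

Orientations are given as a unit quaternion [w, x, y, z].
In Python, from bench import r, effector, ik, imaging, finish_job, status gives the robot as it stands. Calls block until the motion is done:
- r.goto(position, orientation): joint-space move of the TCP to a pose.
- r.line_to(position, rotation=None, max_speed=0.15, contact_N=None): straight line of the TCP; rotation=None keeps the orientation; max_speed is the mean speed in m/s. With contact_N (N) it stops when the force on the tool has changed by that much, and returns True; else False.
- r.goto_joints(angles): joint-space move.
- effector.release() and effector.close(): open the fingers fully, or close them until they stop; the grip force is fixed at half the most.
- r.sleep(seconds).
- ik(position, orientation): joint angles nearest the present ones, or None.
- imaging.capture(name): name is "side" or "top" or "wrist"; returns the picture (384x512x3 uint8, red, green, blue); there is no depth.
- imaging.get_calibration(name): a dict with "fx", "fy", "cx", "cy" (pixels), "distortion" ([k1, k2, p1, p2, k3] as OpenCV has them; the pictures are not rectified), "R" (3x3) and "t" (3): a world point X has camera coordinates R X + t; the wrist camera has in their place "mount" (4x4, takes a point from camera to tool coordinates, whose origin is the TCP and whose axes are the flange's). Camera axes: x right, y down, z forward; pixel columns grow to the right and rows downward; lengths in m; the calibration is good to about 2 mm. A picture is of the moment at which its call begins: read the wrist's pose just before it. get_calibration takes no time and is no camera call.
A pose or a line that the arm cannot do raises r.IKError and nothing moves.
- finish_job(): hands the job in; it is judged then, once.
Readings, each from a call of its own:
- status.current_t(): time.
- status.current_joint_pos(): joint angles.
- status.current_dq(): joint speeds.
- status.current_effort(): joint torques, N m.
- status.current_tcp_pos(): TCP position.
- status.current_eef_rot(): TCP orientation.
- status.current_contact_force(): force on the tool from outside, world axes, zero at the start.
- status.current_ft_torque(): the same for the moment, N m.
- status.current_gripper_width(): opening from 0.0 (shut) to 1.0 (fully open).
- status.current_grasp_force(): force on a finger pad.
Only numpy, scipy, OpenCV 4.12 (cv2) and the standard library are available. Lean on these libraries where they do the work, as an engineer would, in place of code of your own. Each camera call takes 0.05 s, during which the arm holds its last target. There are 200 camera calls.

## Working session

There is one attempt and no reset: what is moved stays moved. The work goes in short steps, each a Python script; the robot and the scene stay as the last script left them, time stands still between calls to the robot, and variables do not carry over. Pictures are saved under pics/ and viewed, at most 10 in all, crops included, and the job is handed in when it is done.

```bash
mkdir -p pics
python3 - <<'E'
from bench import r, effector, ik, imaging, finish_job, status
import cv2
for n in("top","side"):
    im=imaging.capture(n); cv2.imwrite(f"pics/{n}0.png",cv2.resize(im[:,:,::-1],(800,600),interpolation=cv2.INTER_CUBIC)); cv2.imwrite(f"pics/{n}_raw.png",im[:,:,::-1])
    print(n,imaging.get_calibration(n))
print(status.current_t(),status.current_eef_rot())
E
```

```text
top {'fx': 420.4084922093069, 'fy': 420.4084922093069, 'cx': 254.66027856952084, 'cy': 194.39825820785347, 'distortion': array([-0.03185076,  0.        ,  0.        ,  0.        ,  0.        ]), 'R': array([[ 0.39000712, -0.92080825, -0.00257195],
       [-0.8489085 , -0.35846922, -0.3883995 ],
       [ 0.3567195 ,  0.15366192, -0.9214875 ]]), 't': array([-0.1612125 ,  0.5609742 ,  1.38431558])}
side {'fx': 409.8610661532108, 'fy': 409.8610661532108, 'cx': 257.15343395386674, 'cy': 195.03083370180786, 'distortion': array([-0.06345019,  0.        ,  0.        ,  0.        ,  0.        ]), 'R': array([[ 0.99793145,  0.06294324,  0.01307586],
       [ 0.0389783 , -0.43066694, -0.90166883],
       [-0.05112262,  0.90031335, -0.4322295 ]]), 't': array([-0.56177496,  0.14584746,  1.35954773])}
0.1 [-9.53390539e-04  9.76891631e-01  2.13733058e-01 -1.11612631e-04]
```

View pics/top0.png

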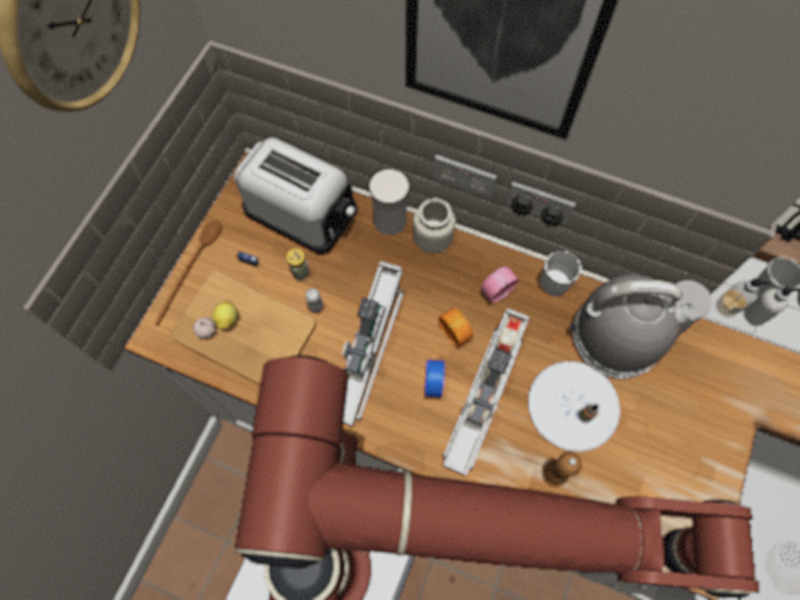

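View pics/side0.png

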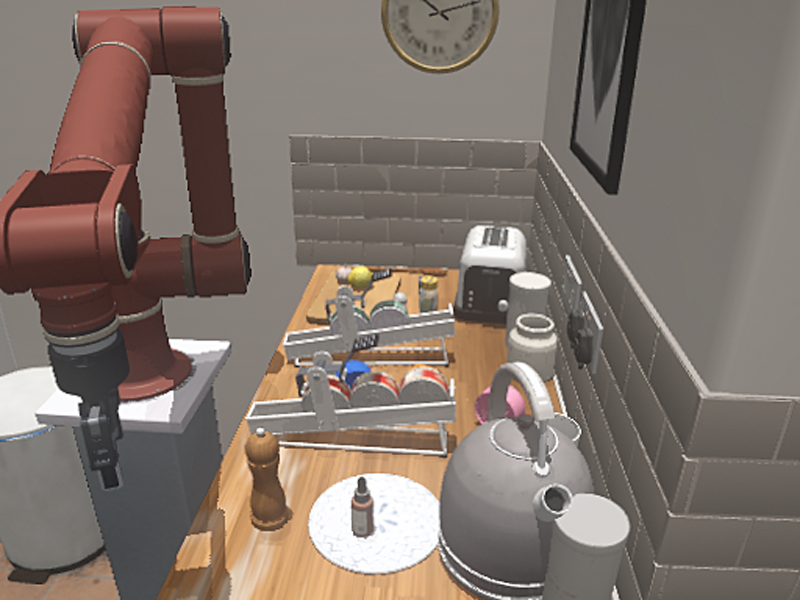

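Top view: the left rack is at (372,340) with a greenish tin at (360,350). The right rack is at (487,390) with a red tin label at (513,333). Side view: the nearer rack (350,400) holds three red-labelled tins and the farther one (370,330) two green ones. The blue (434,378), orange (456,327) and pink (500,285) objects are loose look-alikes. The red rack is therefore the right one in the top view and the nearer one in the side view. I'll confirm this in an enlarged crop.

Run:
```python
import cv2,numpy as np
t=cv2.imread("pics/top_raw.png");s=cv2.imread("pics/side_raw.png")
a=cv2.resize(t[190:310,275:345],None,fx=5,fy=5,interpolation=cv2.INTER_CUBIC)
b=cv2.resize(s[215:297,150:300],None,fx=3,fy=3,interpolation=cv2.INTER_CUBIC)
c=np.zeros((600,800,3),np.uint8);c[:,:350]=a;c[:246,350:800]=b
cv2.imwrite("pics/crop.png",c)
```

```text
(no output)
```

View pics/crop.png

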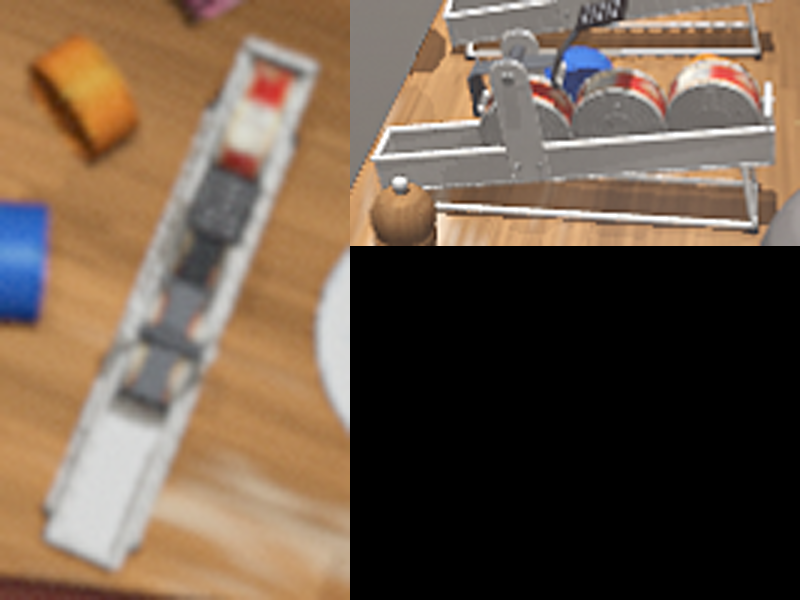

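The crop confirms it: this rack holds the red labels. The pad is at crop (223,205), about top raw (319.2,230.6) and side raw (234,217.5).

```bash
cat > h.py <<'E'
import cv2,numpy as np
from bench import r, effector, ik, imaging, finish_job, status
from scipy.spatial.transform import Rotation as Ro
def ray(n,px):
    c=imaging.get_calibration(n);K=np.array([[c['fx'],0,c['cx']],[0,c['fy'],c['cy']],[0,0,1]])
    u=cv2.undistortPoints(np.array([[px]],float),K,np.array(c['distortion']))[0,0]
    R=np.array(c['R']);return -R.T@c['t'],R.T@[u[0],u[1],1]
def onz(n,px,z):
    o,d=ray(n,px);return o+d*(z-o[2])/d[2]
E
python3 - <<'E'
from h import *
cr=lambda x,y:((x+.5)/5-.5+275,(y+.5)/5-.5+190)
p=onz("top",cr(223,205),.207);print("pad top",p)
print("pad side",onz("side",(234,217.5),.207))
for z0,z1 in((.02,.1),(.04,.1),(.04,.12)):
    a=onz("top",cr(82,555),z0);b=onz("top",cr(284,52),z1)
    d=(b-a)[:2];print(a,b,np.linalg.norm(d),np.degrees(np.arctan2(d[1],d[0])))
    u=d/np.linalg.norm(d);w=(p-a)[:2];print("pad along",w@u,"across",u[0]*w[1]-u[1]*w[0])
# green pad crop of top & loop
E
```

```text
pad top [ 0.50766482 -0.18529271  0.207     ]
pad side [ 0.51095281 -0.18561707  0.207     ]
[ 0.29882625 -0.18444143  0.02      ] [ 0.67134533 -0.18919075  0.1       ] 0.3725493467972861 -0.730434740267517
pad along 0.20883244480741872 across 0.0018110994218294534
[ 0.29538386 -0.18411055  0.04      ] [ 0.67134533 -0.18919075  0.1       ] 0.37599578619186597 -0.7741644937538568
pad along 0.21227754960397613 across 0.001686145553416043
[ 0.29538386 -0.18411055  0.04      ] [ 0.66235718 -0.18877268  0.12      ] 0.36700293261078815 -0.7278619814878117
pad along 0.21227884291410845 across 0.0015145968912885198
```

Run:
```python
from h import *
effector.close()
tip=r.tcp_to_tips; print("tip",tip,status.current_gripper_width())
p=status.current_tcp_pos(); r.line_to([p[0],p[1],.36])
r.goto([.509,-.186,.33],[0,1,0,0])
r.line_to([.509,-.186,.235+tip])
print(status.current_t(),status.current_tcp_pos(),status.current_contact_force())
t=imaging.capture("top")[190:310,265:365,::-1];s=imaging.capture("side")[170:290,150:300,::-1]
cv2.imwrite("pics/pre.png",np.hstack([cv2.resize(x,None,fx=3.2,fy=3.2,interpolation=cv2.INTER_CUBIC) for x in(t,s)]))
```

```text
tip 0.011 0.00022500307635196844
4.1833 [ 0.50936414 -0.18643196  0.24688615] [-0.62780972 -0.04861685 -0.06088045]
```

View pics/pre.png

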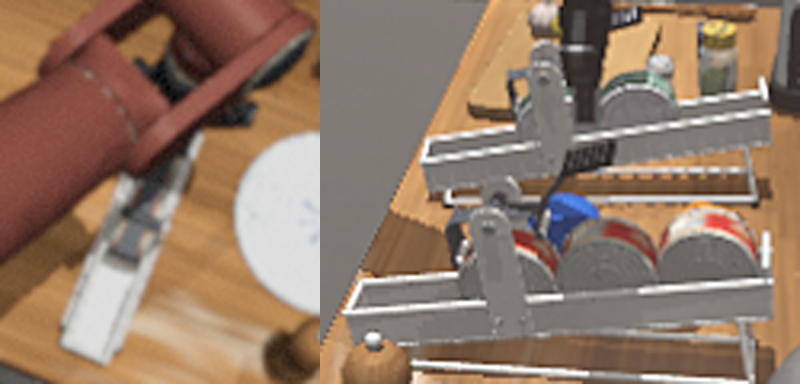

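The tips, at crop (585,115), are right over the red pad at (590,155), so I'll press along the lever's arc.

Run:
```python
from h import *
tip=r.tcp_to_tips
def pad(q):
    c,s=np.cos(q),np.sin(q); return np.array([.509-.080+.080*c+.058*s,-.1862,.149+.058*c-.080*s+tip])
print(r.line_to(pad(0)+[0,0,-.002],max_speed=.04,contact_N=2),status.current_tcp_pos()[2]-tip)
for q in(.15,.3,.42):
    r.line_to(pad(q),max_speed=.05); print(q,status.current_tcp_pos(),status.current_contact_force())
print(r.line_to(pad(.56)-[0,0,.004],max_speed=.03,contact_N=9),status.current_tcp_pos(),status.current_contact_force())
r.sleep(1.3)
print(status.current_t(),status.current_tcp_pos(),status.current_contact_force())
t=imaging.capture("top")[190:310,265:365,::-1];s=imaging.capture("side")[170:290,150:300,::-1]
cv2.imwrite("pics/down.png",np.hstack([cv2.resize(x,None,fx=3.2,fy=3.2,interpolation=cv2.INTER_CUBIC) for x in(t,s)]))
```

```text
True 0.20608706705333374
0.15 [ 0.51667661 -0.18597869  0.20457748] [-0.23824223  0.38584391  0.4499243 ]
0.3 [ 0.5224172  -0.18596304  0.19118325] [-0.43972532  0.20092755 -0.10700178]
0.42 [ 0.52611316 -0.18632726  0.18058902] [ 1.51970608 -0.99230292  3.73822386]
True [ 0.52839764 -0.18645598  0.16831801] [-0.9332999   1.4006515   5.23183514]
8.0167 [ 0.52834155 -0.1864626   0.16817106] [-0.52310341  0.97759715  5.90944421]
```

View pics/down.png

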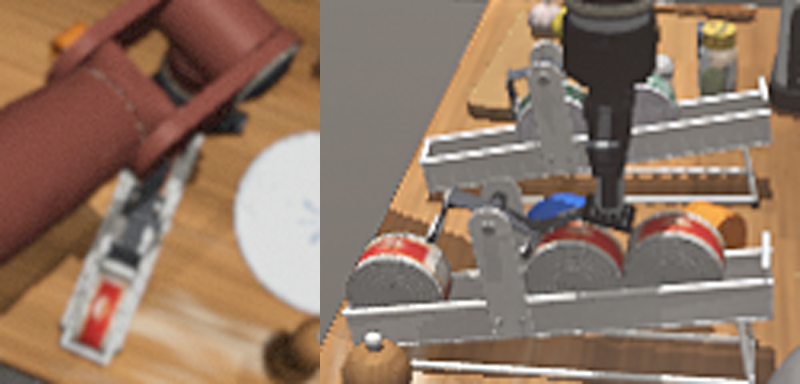

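The first tin is in the tray at crop (395,270) and the gate is lifted. The next two are held back at (575,260) and (675,250). Now I'll let the lever up.

Run:
```python
from h import *
tip=r.tcp_to_tips
def pad(q):
    c,s=np.cos(q),np.sin(q); return np.array([.509-.080+.080*c+.058*s,-.1862,.149+.058*c-.080*s+tip])
for q in(.3,0): r.line_to(pad(q)+[0,0,.004],max_speed=.06)
r.line_to([.509,-.186,.36]); r.sleep(1.5)
print(status.current_t(),status.current_contact_force())
t=imaging.capture("top")[190:310,265:365,::-1];s=imaging.capture("side")[170:290,150:300,::-1]
cv2.imwrite("pics/end.png",np.hstack([cv2.resize(x,None,fx=3.2,fy=3.2,interpolation=cv2.INTER_CUBIC) for x in(t,s)]))
```

```text
11.9417 [ 0.4754787  -0.59356307  0.44864899]
```

View pics/end.png

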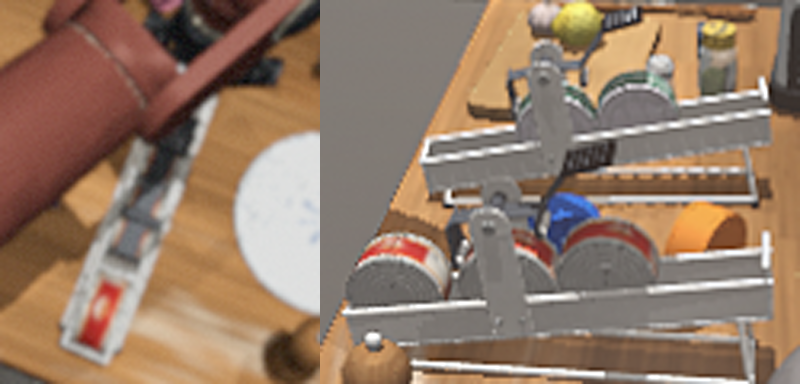

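The lever is back up, with the pad at (590,155) as before. The second tin is at the gate (510,265), the third is behind it (610,255), and the first is in the tray (395,270).

```bash
python3 -c "
from bench import finish_job
print(finish_job())"
```

```text
the job is handed in; nothing more can be done
None
```

I let one red-labelled tin out into the outlet tray and handed the job in. The last pictures show the lever back up, the second tin against the gate with the third behind it, and the green rack as it was; no verdict came back.

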